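# Clear the jammed ball feeder

### The arm

A 6-joint arm with a two-finger parallel gripper is mounted at the origin on a cart in front of the work surface, level with it; the furniture and walls round the work are solid. World frame = base frame: x ahead of the robot, y to its left, z up, the work surface at z = 0. Lengths are in mm, angles in rad, forces in N, time in s.
With the tool pointing down it reaches from about 275 to 975 mm from the base axis. Payload 8.4 kg.
Tool frame: the origin (TCP) lies on the centre line of the jaws, within the pads' length; the fingertips stand 22 mm ahead of it and the grasp point (between the pads) lies 3 mm ahead of it; z points along the fingers, y is the line along which they close (so a half turn about z gives the same grasp; the last joint's range is limited). The gripper opens to 92 mm and grips with 3 to 60 N. Pads are 20 mm wide; open, the fingers measure 128 mm over their backs; the gripper's body (75 mm by 189 mm) begins 69 mm behind the grasp point.
Start: joints at [-1.277, 0.353, 1.633, -0, 1.155, -0.002], TCP at [182.189, -597.859, 236.583] pointing down, gripper open.
Joint ranges: [-2.63, 2.63], [-0.92, 2.1], [0.06, 2.66], [-1.3, 4.44], [0, 2.69], [-3.02, 3.02]. Speed limits (rad/s): [2.22, 2.22, 2.79, 3.14, 3.14, 3.14].

### API

Orientations are given as a rotation vector (axis times angle).
In Python, from workcell import robot gives the robot as it stands.
- The arm moves only by the tool apply_moves, never from a script. Its argument "motion" is a list of rows, each a list of 2 entries, a list of its own where there are three numbers: the shift along the tool's x, y, z in m, then the turn, a rotation vector about the tool's x, y, z in degrees. In form: [[[dx, dy, dz], [wx, wy, wz]], ...]. A call has exactly 5 rows; each row shifts and turns the commanded pose from where the row before left it, along the tool's axes as they then stand; what a row does not reach is not made up. A row lasts 1/10 s, in which the tool goes at most 50 mm and 8.59 degrees, less where a joint would pass 70% of its speed; a pose out of reach is approached as far as the arm can. A call with a gripper value outside its range is refused whole. "hand" is the gripper command: -1 is fully open, 1 is shut, values between are in proportion, set as the call begins (left out, the last holds). The fingers move at their own pace and stop on an object; "squeeze" is the grip in N (left out, the last holds). Time passes only in rows, so rows that do not move let the fingers close, or fill a call up. It gives the time, the measured TCP pose, the force, the opening and the grip force at its end, in the units of the state.
- robot.get_state(): the state, without advancing time (a new reading comes with each control period).
- robot.capture(name): name is "side" or "top"; returns the picture (420x560x3 uint8, red, green, blue); there is no depth.
- robot.calibration(name): a dict with "mtx" (3x3 intrinsics, pixels), "world_from_camera" (4x4, takes a point from camera to world coordinates). Camera axes: x right, y down, z forward; pixel columns grow to the right and rows downward; lengths in mm; the calibration is good to about 2 mm. A picture is of the moment at which its call begins. calibration takes no time and is no camera call.
- robot.finish_job(): hands the job in; it is judged then, once.
The state is a dict: "time_s": time; "joint_pos": joint angles; "qd": joint speeds; "joint_efforts": joint torques, N m; "eef_pos": TCP position; "ee_rot": TCP orientation; "force": force on the tool from outside, world axes, zero at the start; "wrist_torque": the same for the moment, N m; "opening": finger opening in mm; "gripper_force": force on a finger pad.
Only numpy, scipy, OpenCV 4.12 (cv2) and the standard library are available. Lean on these libraries where they do the work, as an engineer would, in place of code of your own. Each camera call takes 0.05 s, during which the arm holds its last target. There are 200 camera calls.

### The job

The three ceramic balls for hardness testing have jammed in the sloping feeder: two of them are wedged side by side in its narrow opening, and the third lies behind them. Reach in from the front below the wire guard with a leaning tool and gently push one of the two wedged balls back up the slope, one that has room behind it, until the other can roll past, then draw the tool out; do so again if they jam once more, until all three balls lie in the front tray. Do not disturb the wash bottle, the objective tube or the blower beside it.

Things in the scene. Friction and masses are not known exactly. Their poses are not given: they have to be found in the camera images.
- feeder: fixed ball feeder of aluminium sheet with grey floor, 250 mm long (its x), 200 wide (y), on four feet. Origin: on the bench below the middle of its narrow opening; x points up the slope, away from the robot, y left, z up. The flat floor rises 14 degrees towards +x; its height is 0.040 + 0.249 x. Walls stand 40 mm off the floor; inner side walls at y = +-96 mm. Balls slide and roll easily on it.
- opening (a point): middle of the feeder's opening, 30 mm off its floor (as high as a ball's centre there). The opening is 98 mm wide, along the feeder's y, between two walls 40 mm high. Behind it (up the slope) the walls spread like a funnel, each at 52 degrees to the feeder's x axis, to the side walls; the back wall is 115 mm up the slope.
- guard_front (a point): middle of the first wire of the feeder's guard, 92 mm off the floor, crossing 20 mm up the slope from the opening. The guard of 6 mm steel wires, 23 mm apart, covers all behind it. An upright tool cannot get at the balls; one that leans back towards the robot by 25 to 50 degrees passes through the opening below this wire.
- tray_mid (a point): middle of the front tray's floor, 60 mm down the slope from the opening. The tray is 192 mm wide, reaches from the opening to the front wall 125 mm down the slope, and is open above. A rubber buffer post 18 mm thick and 34 mm tall stands in the middle of the front wall.
- ball_a_center (a point): white ceramic ball, smooth, 60 mm in diameter, about 0.4 kg; this point is its centre. The three balls are alike. At the start it is wedged in the opening's left side (+y of the feeder), its centre about 23 mm up the slope from the opening line and 30 mm to the left; it rests against the left funnel wall and the other wedged ball. It must go back some 15 to 25 mm before the other one is freed.
- ball_b_center (a point): white ceramic ball, smooth, 60 mm in diameter, about 0.4 kg; this point is its centre. The three balls are alike. At the start it is wedged in the same way in the opening's right side.
- ball_c_center (a point): white ceramic ball, smooth, 60 mm in diameter, about 0.4 kg; this point is its centre. The three balls are alike. At the start it lies loose behind the two, in the rear left or the rear right corner; the wedged ball straight before it has hardly any room to go back, as the third is then pressed against the back wall.
- bottle_mid (a point): bystander: white wash bottle with a red cap and spout, 66 mm thick, 199 mm tall, standing to the left of the feeder; this point is on its axis at half height
- objective_mid (a point): bystander: spare objective in a clear tube with a black lid, 36 mm thick, 58 mm tall, standing to the left of the feeder; this point is at its centre
- blower_mid (a point): bystander: black rubber dust blower, 120 mm long, 53 mm tall, lying to the left of the feeder; this point is at its centre
There are look-alikes about, which are no part of the job. Leave any orange, purple or turquoise look-alike of the part that bears ball_b_center alone.

How it is judged:
By the outcome, as a careful person would: the job done as asked, in the order asked, and still so for the second after the job is handed in, with the robot touching nothing.
It also fails if it takes over 38 s, if anything falls off the work surface, if the arm or the gripper's body presses on something with over 40 N, if the wrist force passes 120 N, or if a joint passes its speed limit or range.

## Working session

There is one attempt and no reset: what is moved stays moved. The work goes in short steps, Python scripts to look and compute and a tool call to move; the robot and the scene stay as the last step left them, time stands still between calls to the robot, and variables do not carry over. Pictures are saved under pics/ and viewed, at most 10 in all, crops included, and the job is handed in when it is done.

Besides the shell and the picture viewer there is one more tool, called after "Call:" by a JSON object that holds its "fn" and its "kwargs". apply_moves: Moves the arm, as the interface text tells. Its arguments: {"type":"object","properties":{"motion":{"type":"array"},"hand":{"type":"number"},"squeeze":{"type":"number"}},"required":["motion"]}

```bash
ls; mkdir -p pics; python3 - <<'E'
from workcell import robot
import cv2
for n in("side","top"):
    im=robot.capture(n); cv2.imwrite(f"pics/{n}0.png",im[:,:,::-1])
    c=robot.calibration(n); print(n,c["mtx"],c["world_from_camera"])
s=robot.get_state(); print(s)
E
```

```text
pics
side [[417.718118     0.         278.41193863]
 [  0.         417.718118   205.33552417]
 [  0.           0.           1.        ]] [[ 5.17132031e-01  6.63491585e-01 -5.40697124e-01  1.18172968e+03]
 [ 8.55905590e-01 -4.01089670e-01  3.26424106e-01 -5.73255313e+02]
 [-2.88383158e-04 -6.31590052e-01 -7.75302472e-01  1.05765080e+03]
 [ 0.00000000e+00  0.00000000e+00  0.00000000e+00  1.00000000e+00]]
top [[483.90584807   0.         280.02600057]
 [  0.         483.90584807 219.77065404]
 [  0.           0.           1.        ]] [[-2.39237850e-02 -9.96267920e-01  8.29330039e-02  4.56677891e+02]
 [-9.99577231e-01  2.52091586e-02  1.44864561e-02 -1.90577290e+02]
 [-1.65230627e-02 -8.25513715e-02 -9.96449828e-01  1.17300761e+03]
 [ 0.00000000e+00  0.00000000e+00  0.00000000e+00  1.00000000e+00]]
{'time_s': 0.1, 'joint_pos': array([-1.27740812e+00,  3.53597793e-01,  1.63408158e+00, -3.62261106e-05,
        1.15521015e+00, -2.38382699e-03]), 'qd': array([-0.00145152, -0.00231661, -0.00081607, -0.00270517, -0.00161584,
       -0.00051706]), 'joint_efforts': array([ 9.65738436e-04, -5.94903767e+01, -3.34929085e+01,  7.00107962e-02,
        1.83922774e-02, -3.51182780e-05]), 'eef_pos': array([ 182.04625224, -597.4416269 ,  235.9176128 ]), 'ee_rot': array([-3.10603365e+00, -4.62740376e-01,  3.46715473e-04]), 'force': array([-0.45613949,  0.76018149,  0.35176153]), 'wrist_torque': array([ 0.03683967, -0.02702379, -0.02075575]), 'gripper_force': 0.0, 'opening': 91.73163410995336}
```

View pics/top0.png

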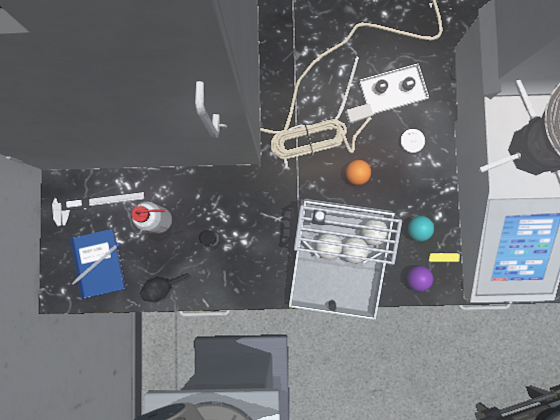

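View pics/side0.png

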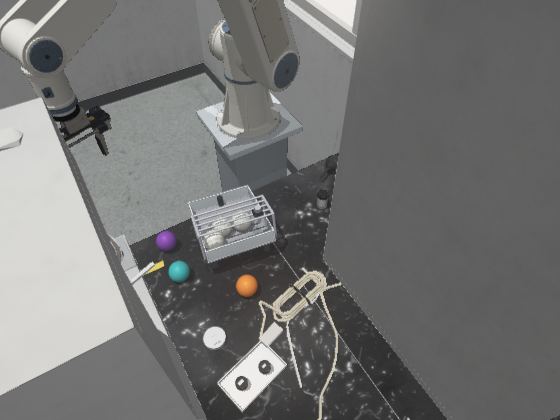

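The top view shows the feeder around (345,258), its opening towards the robot. The wedged balls are near (328,245) and (355,248) and the third is near (375,232), rear right. I'll enlarge it to measure.

```bash
python3 - <<'E'
import cv2,numpy as np
t=cv2.imread("pics/top0.png")[190:330,275:415]; s=cv2.imread("pics/side0.png")[175:275,175:295]
t=cv2.resize(t,(560,560),interpolation=cv2.INTER_CUBIC)
cv2.imwrite("pics/topz.png",t)
E
```

```text
(no output)
```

View pics/topz.png

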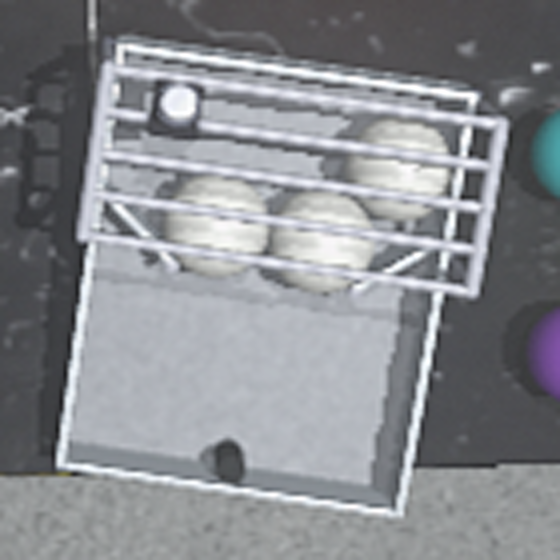

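The zoomed view shows ball a at (217,226), b at (323,241) and c at (400,168) in the rear right. So ball a has room behind it and is the one to push. Next I'll fit the feeder pose.

```bash
cat > h.py <<'E'
from workcell import robot
import numpy as np, cv2
from scipy.optimize import least_squares
from scipy.spatial.transform import Rotation as R
def proj(n,P):
    c=robot.calibration(n); T=np.linalg.inv(c["world_from_camera"])
    q=(np.c_[np.atleast_2d(P),np.ones(len(np.atleast_2d(P)))]@T.T)[:,:3]@c["mtx"].T
    return q[:,:2]/q[:,2:]
def fw(p,L):
    L=np.atleast_2d(L); c,s=np.cos(p[2]),np.sin(p[2])
    return np.c_[p[0]+c*L[:,0]-s*L[:,1],p[1]+s*L[:,0]+c*L[:,1],L[:,2]]
fl=lambda x:40+.249*x
E
python3 - <<'E'
from h import *
L=np.array([[-124,98,fl(-124)+40],[-124,-98,fl(-124)+40],[115,98,fl(115)+40],[115,-98,fl(115)+40],[0,49,80],[0,-49,80],[23,30,fl(23)+30.5],[23,-30,fl(23)+30.5]])
Z=np.array([[62,467],[402,513],[120,45],[477,97],[172,268],[358,290],[217,226],[323,241]])/4+[275,190]-.4
r=least_squares(lambda p:(proj("top",fw(p,L))-Z).ravel(),[450,-330,-.1],x_scale=[100,100,.1])
print(r.x,(r.fun.reshape(-1,2)).round(1))
np.save("pose.npy",r.x)
print("side",proj("side",fw(r.x,L)).round(0))
print(fw(r.x,L).round(0))
s=cv2.imread("pics/side0.png")
s=cv2.resize(s[170:290,150:310],None,fx=5,fy=5,interpolation=cv2.INTER_CUBIC)
for u in proj("side",fw(r.x,L)): cv2.circle(s,tuple(int(v) for v in (u-[150,170])*5),4,(0,0,255),1)
cv2.imwrite("pics/sidez.png",s)
E
```

```text
[ 4.56403130e+02 -3.09413942e+02 -1.63279322e-01] [[-0.   0.1]
 [-0.   0.8]
 [ 0.4  0. ]
 [-0.5 -0.9]
 [ 1.7 -0.9]
 [-1.5 -0.3]
 [ 0.   0.7]
 [-0.1  0.6]]
side [[246. 185.]
 [187. 202.]
 [273. 229.]
 [205. 251.]
 [244. 211.]
 [212. 221.]
 [240. 219.]
 [221. 225.]]
[[ 350. -193.   49.]
 [ 318. -386.   49.]
 [ 586. -231.  109.]
 [ 554. -425.  109.]
 [ 464. -261.   80.]
 [ 448. -358.   80.]
 [ 484. -284.   76.]
 [ 474. -343.   76.]]
```

View pics/sidez.png

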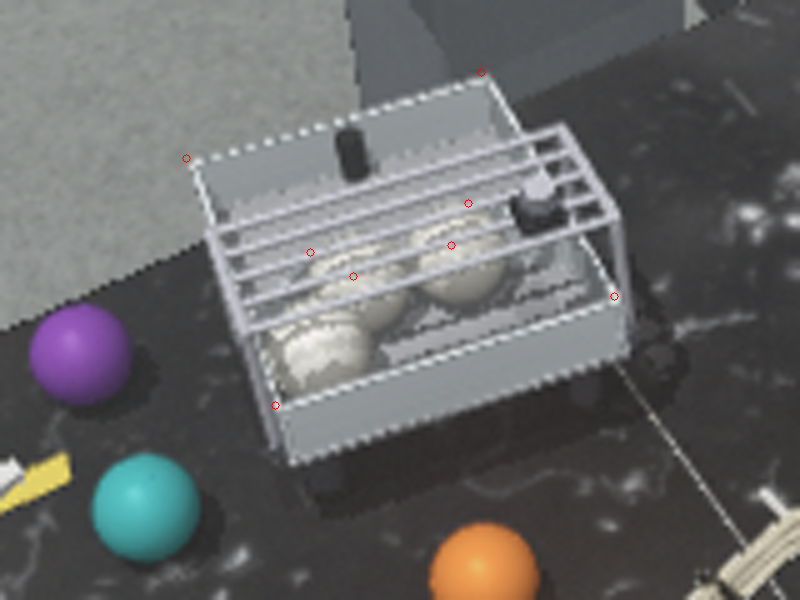

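The fit is consistent: residuals are about 1 px in the top view, and in the side view the corners agree to within 2–3 mm. Plan: close the gripper, lean it 32° with the narrow finger side across the opening, and push ball a at feeder y≈+32.

```bash
cat >> h.py <<'E'
pose=np.load("pose.npy") if __import__("os").path.exists("pose.npy") else None
def target(L,lean):
    t=np.radians(lean); Y=np.array([np.cos(t),0,np.sin(t)]); Z=np.array([np.sin(t),0,-np.cos(t)])
    M=np.c_[np.cross(Y,Z),Y,Z]; c,s=np.cos(pose[2]),np.sin(pose[2])
    return fw(pose,L)[0], R.from_matrix(np.array([[c,-s,0],[s,c,0],[0,0,1]])@M)
def cur():
    s=robot.get_state(); return s["eef_pos"],R.from_rotvec(s["ee_rot"]),s
def local():
    p,r,s=cur(); c,sn=np.cos(pose[2]),np.sin(pose[2]); d=p-[pose[0],pose[1],0]
    return np.array([c*d[0]+sn*d[1],-sn*d[0]+c*d[1],d[2]])
def plan(L,lean,n,ease=False):
    p,r,_=cur(); P,Q=target(L,lean); w=(r.inv()*Q).as_rotvec()
    rows=[];k=np.linspace(0,1,n+1)
    for i in range(n):
        Rk=r*R.from_rotvec(w*k[i]); d=Rk.inv().apply((P-p)/n)/1000
        rows.append([d.round(3).tolist(),np.degrees(w/n).round(1).tolist()])
    for j in range(0,n,5): print(rows[j:j+5])
    print("from",p.round(0),"to",P.round(0),"turn",np.degrees(w).round(0))
E
python3 -c "
from h import *
print(local()); plan([-90,32,170],32,15)"
```

```text
[-223.88752256 -328.79480011  235.9176128 ]
[[[0.019, -0.018, 0.004], [-1.9, 1.2, -4.1]], [[0.02, -0.016, 0.004], [-1.9, 1.2, -4.1]], [[0.021, -0.015, 0.004], [-1.9, 1.2, -4.1]], [[0.022, -0.014, 0.004], [-1.9, 1.2, -4.1]], [[0.023, -0.012, 0.004], [-1.9, 1.2, -4.1]]]
[[[0.023, -0.011, 0.004], [-1.9, 1.2, -4.1]], [[0.024, -0.009, 0.004], [-1.9, 1.2, -4.1]], [[0.025, -0.007, 0.005], [-1.9, 1.2, -4.1]], [[0.025, -0.006, 0.005], [-1.9, 1.2, -4.1]], [[0.025, -0.004, 0.005], [-1.9, 1.2, -4.1]]]
[[[0.025, -0.003, 0.006], [-1.9, 1.2, -4.1]], [[0.025, -0.001, 0.006], [-1.9, 1.2, -4.1]], [[0.025, 0.001, 0.007], [-1.9, 1.2, -4.1]], [[0.025, 0.002, 0.007], [-1.9, 1.2, -4.1]], [[0.025, 0.004, 0.008], [-1.9, 1.2, -4.1]]]
from [ 182. -597.  236.] to [ 373. -263.  170.] turn [-29.  18. -62.]
```

Call:
{"fn": "apply_moves", "kwargs": {"motion": [[[0.019,-0.018,0.004],[-1.9,1.2,-4.1]],[[0.02,-0.016,0.004],[-1.9,1.2,-4.1]],[[0.021,-0.015,0.004],[-1.9,1.2,-4.1]],[[0.022,-0.014,0.004],[-1.9,1.2,-4.1]],[[0.023,-0.012,0.004],[-1.9,1.2,-4.1]]], "hand": 1, "squeeze": 5}}

```text
time_s: 0.6
eef_pos: [247.2, -484.5, 215.3]
ee_rot: [2.827, 0.964, 0.192]
force: [1.0, 0.1, 0.5]
opening: 54.2
gripper_force: 0.0
```

Call:
{"fn": "apply_moves", "kwargs": {"motion": [[[0.023,-0.011,0.004],[-1.9,1.2,-4.1]],[[0.024,-0.009,0.004],[-1.9,1.2,-4.1]],[[0.025,-0.007,0.005],[-1.9,1.2,-4.1]],[[0.025,-0.006,0.005],[-1.9,1.2,-4.1]],[[0.025,-0.004,0.005],[-1.9,1.2,-4.1]]]}}

```text
time_s: 1.1
eef_pos: [311.4, -373.3, 194.2]
ee_rot: [2.466, 1.385, 0.36]
force: [0.3, 0.7, -0.7]
opening: 13.9
gripper_force: 0.0
```

Call:
{"fn": "apply_moves", "kwargs": {"motion": [[[0.025,-0.003,0.006],[-1.9,1.2,-4.1]],[[0.025,-0.001,0.006],[-1.9,1.2,-4.1]],[[0.025,0.001,0.007],[-1.9,1.2,-4.1]],[[0.025,0.002,0.007],[-1.9,1.2,-4.1]],[[0.025,0.004,0.008],[-1.9,1.2,-4.1]]]}}

```text
time_s: 1.6
eef_pos: [375.5, -262.5, 172.3]
ee_rot: [2.042, 1.724, 0.502]
force: [1.0, -0.2, 0.6]
opening: 0.5
gripper_force: 0.0
```

```bash
python3 -c "
from h import *
print(local(),cur()[2]); plan([-58,32,84],32,5)
for n in('top','side'): cv2.imwrite('pics/%s1.png'%n,robot.capture(n)[:,:,::-1])
a=cv2.imread('pics/top1.png')[170:330,265:425];b=cv2.imread('pics/side1.png')[130:290,150:310]
cv2.imwrite('pics/m1.png',cv2.resize(np.hstack([a,b]),(800,400),interpolation=cv2.INTER_CUBIC))"
```

```text
[-87.45063654  33.16006421 172.30712343] {'time_s': 1.6, 'joint_pos': array([-0.87256812,  0.02781927,  2.37150188,  0.89971279,  0.46036935,
       -1.46869223]), 'qd': array([ 0.41892361,  0.02926165,  0.31132134,  1.21705869, -0.29124799,
       -1.55202318]), 'joint_efforts': array([ -3.95112991, -27.64988065, -25.7769978 ,  -0.90058319,
         0.15350384,   2.77731612]), 'eef_pos': array([ 375.50595566, -262.47940391,  172.30712343]), 'ee_rot': array([2.0420915 , 1.72383644, 0.50177049]), 'force': array([ 1.02539268, -0.16960748,  0.57162871]), 'wrist_torque': array([-0.00897397,  0.15367297, -0.0223292 ]), 'gripper_force': 0.0, 'opening': 0.463373836812844}
[[[-0.0, -0.004, 0.018], [0.0, -0.0, -0.1]], [[-0.0, -0.004, 0.018], [0.0, -0.0, -0.1]], [[-0.0, -0.004, 0.018], [0.0, -0.0, -0.1]], [[-0.0, -0.004, 0.018], [0.0, -0.0, -0.1]], [[-0.0, -0.004, 0.018], [0.0, -0.0, -0.1]]]
from [ 376. -262.  172.] to [ 404. -268.   84.] turn [ 0. -0. -0.]
```

View pics/m1.png

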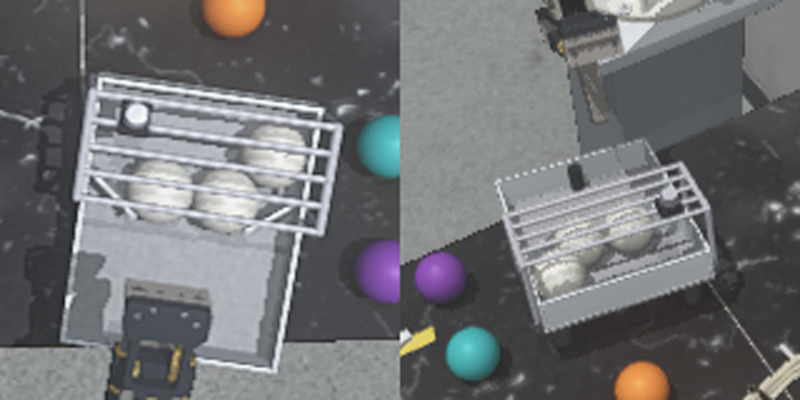

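The tool hovers over the tray, leaning and aligned with ball a. The balls are unchanged. I'll go down now.

Call:
{"fn": "apply_moves", "kwargs": {"motion": [[[0,-0.004,0.018],[0,0,0]],[[0,-0.004,0.018],[0,0,0]],[[0,-0.004,0.018],[0,0,0]],[[0,-0.004,0.018],[0,0,0]],[[0,-0.004,0.018],[0,0,0]]]}}

```text
time_s: 2.2
eef_pos: [406.3, -269.2, 85.2]
ee_rot: [2.047, 1.719, 0.501]
force: [0.9, 0.1, 1.2]
opening: 0.4
gripper_force: 0.0
```

```bash
python3 -c "
from h import *
print(local(),cur()[2]['force']); plan([-42,32,80],32,5)
plan([-22,32,83],32,10)"
```

```text
[-55.98763194  31.48661637  85.18723368] [0.93883143 0.09251085 1.17144009]
[[[0.0, 0.002, 0.002], [0.0, -0.0, -0.1]], [[0.0, 0.002, 0.002], [0.0, -0.0, -0.1]], [[0.0, 0.002, 0.002], [0.0, -0.0, -0.1]], [[0.0, 0.002, 0.002], [0.0, -0.0, -0.1]], [[0.0, 0.002, 0.002], [0.0, -0.0, -0.1]]]
from [ 406. -269.   85.] to [ 420. -271.   80.] turn [ 0. -0. -1.]
[[[0.0, 0.003, 0.002], [0.0, -0.0, -0.1]], [[0.0, 0.003, 0.002], [0.0, -0.0, -0.1]], [[0.0, 0.003, 0.002], [0.0, -0.0, -0.1]], [[0.0, 0.003, 0.002], [0.0, -0.0, -0.1]], [[0.0, 0.003, 0.002], [0.0, -0.0, -0.1]]]
[[[0.0, 0.003, 0.002], [0.0, -0.0, -0.1]], [[0.0, 0.003, 0.002], [0.0, -0.0, -0.1]], [[0.0, 0.003, 0.002], [0.0, -0.0, -0.1]], [[0.0, 0.003, 0.002], [0.0, -0.0, -0.1]], [[0.0, 0.003, 0.002], [0.0, -0.0, -0.1]]]
from [ 406. -269.   85.] to [ 440. -274.   83.] turn [ 0. -0. -1.]
```

Call:
{"fn": "apply_moves", "kwargs": {"motion": [[[0,0.002,0.002],[0,0,0]],[[0,0.002,0.002],[0,0,0]],[[0,0.002,0.002],[0,0,0]],[[0,0.002,0.002],[0,0,0]],[[0,0.002,0.002],[0,0,0]]]}}

```text
time_s: 2.7
eef_pos: [419.9, -270.8, 83.2]
ee_rot: [2.044, 1.721, 0.501]
force: [-0.3, -0.8, 0.8]
opening: 0.4
gripper_force: 0.0
```

Call:
{"fn": "apply_moves", "kwargs": {"motion": [[[0,0.003,0.001],[0,0,0]],[[0,0.003,0.001],[0,0,0]],[[0,0.003,0.001],[0,0,0]],[[0,0.003,0.001],[0,0,0]],[[0,0.003,0.001],[0,0,0]]]}}

```text
time_s: 3.2
eef_pos: [434.9, -273.1, 86.3]
ee_rot: [2.045, 1.722, 0.501]
force: [-0.0, 0.0, 0.4]
opening: 0.6
gripper_force: 0.0
```

```bash
python3 -c "
from h import *
print(local(),cur()[2]['force'])
for n in('top','side'): cv2.imwrite('pics/%s2.png'%n,robot.capture(n)[:,:,::-1])
a=cv2.imread('pics/top2.png')[170:330,265:425];b=cv2.imread('pics/side2.png')[130:290,150:310]
cv2.imwrite('pics/m2.png',cv2.resize(np.hstack([a,b]),(800,400),interpolation=cv2.INTER_CUBIC))"
```

```text
[-27.14401047  32.32952348  86.25820048] [-0.01175567  0.00518332  0.44546706]
```

View pics/m2.png

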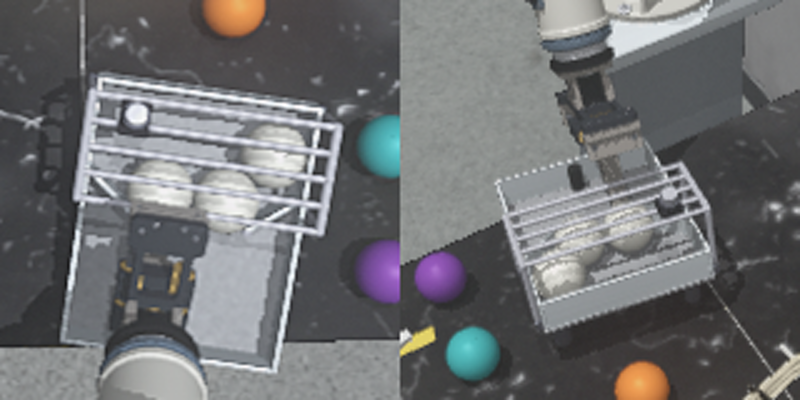

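The tool is just in front of ball a with no contact yet, so I continue gently.

Call:
{"fn": "apply_moves", "kwargs": {"motion": [[[0,0.003,0.003],[0,0,0]],[[0,0.003,0.002],[0,0,0]],[[0,0.003,0.002],[0,0,0]],[[0,0.003,0.001],[0,0,0]],[[0,0.003,0.001],[0,0,0]]]}}

```text
time_s: 3.8
eef_pos: [451.4, -275.7, 86.1]
ee_rot: [2.047, 1.722, 0.501]
force: [-4.6, 1.5, 2.4]
opening: 0.4
gripper_force: 2.5
```

Call:
{"fn": "apply_moves", "kwargs": {"motion": [[[0,0.003,0.001],[0,0,0]],[[0,0.003,0.001],[0,0,0]],[[0,0.002,0.001],[0,0,0]],[[0,0.002,0.001],[0,0,0]],[[0,0,0],[0,0,0]]]}}

```text
time_s: 4.3
eef_pos: [462.7, -278.0, 88.6]
ee_rot: [2.045, 1.722, 0.502]
force: [-1.6, 0.9, 1.3]
opening: 0.6
gripper_force: 1.1
```

```bash
python3 -c "
from h import *
print(local(),cur()[2]['force'])
for n in('top','side'): cv2.imwrite('pics/%s3.png'%n,robot.capture(n)[:,:,::-1])
a=cv2.imread('pics/top3.png')[170:330,265:425];b=cv2.imread('pics/side3.png')[130:290,150:310]
cv2.imwrite('pics/m3.png',cv2.resize(np.hstack([a,b]),(800,400),interpolation=cv2.INTER_CUBIC))"
```

```text
[ 1.11860361 32.0530784  88.55322485] [-1.6115722   0.88486355  1.29707776]
```

View pics/m3.png

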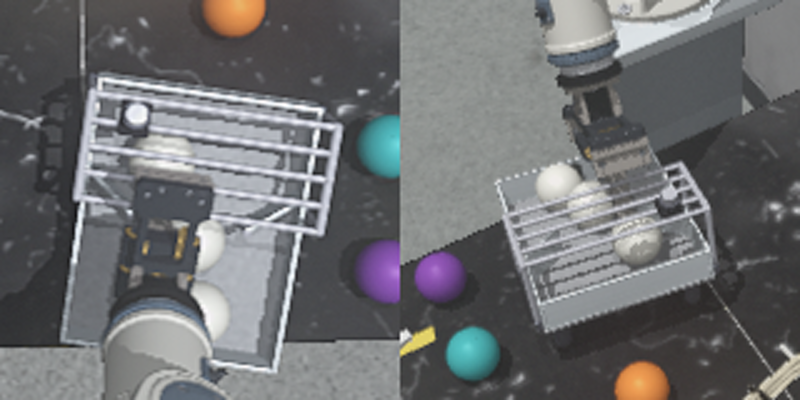

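Ball b is already in the tray and c is rolling out beside the tool, while a is held back. I wait briefly, then draw the tool out.

Call:
{"fn": "apply_moves", "kwargs": {"motion": [[[0,0,0],[0,0,0]],[[0,0,0],[0,0,0]],[[0,0,0],[0,0,0]],[[0,0,0],[0,0,0]],[[0,0,0],[0,0,0]]]}}

```text
time_s: 4.9
eef_pos: [462.3, -277.9, 88.4]
ee_rot: [2.045, 1.722, 0.501]
force: [-0.1, -0.6, -0.7]
opening: 0.3
gripper_force: 0.3
```

```bash
python3 -c "
from h import *
print(local(),cur()[2]['force'])
for n in('top','side'): cv2.imwrite('pics/%s4.png'%n,robot.capture(n)[:,:,::-1])
a=cv2.imread('pics/top4.png')[170:330,265:425];b=cv2.imread('pics/side4.png')[130:290,150:310]
cv2.imwrite('pics/m4.png',cv2.resize(np.hstack([a,b]),(800,400),interpolation=cv2.INTER_CUBIC))"
```

```text
[ 0.68994694 32.09450485 88.43188831] [-0.12715803 -0.56405028 -0.71183747]
```

View pics/m4.png

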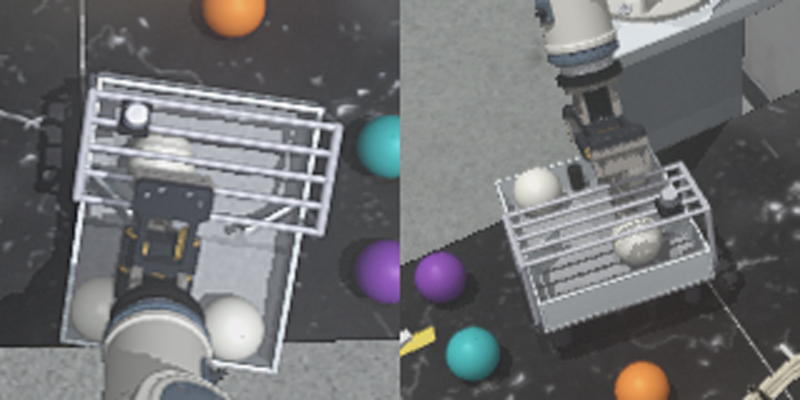

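Two balls now lie in the tray, front left and front right, and only a remains. I'm drawing the tool out.

Call:
{"fn": "apply_moves", "kwargs": {"motion": [[[0,-0.004,-0.002],[0,0,0]],[[0,-0.006,-0.005],[0,0,0]],[[0,-0.006,-0.015],[0,0,0]],[[0,-0.004,-0.02],[0,0,0]],[[0,0,-0.025],[0,0,0]]]}}

```text
time_s: 5.5
eef_pos: [408.9, -268.4, 134.1]
ee_rot: [2.048, 1.723, 0.501]
force: [0.0, 0.2, 0.5]
opening: 0.3
gripper_force: 0.0
```

Call:
{"fn": "apply_moves", "kwargs": {"motion": [[[0,0,-0.025],[0,0,0]],[[0,0,-0.025],[0,0,0]],[[0,0,-0.02],[0,0,0]],[[0,0,-0.01],[0,0,0]],[[0,0,0],[0,0,0]]]}}

```text
time_s: 6.0
eef_pos: [368.1, -262.7, 203.6]
ee_rot: [2.044, 1.72, 0.501]
force: [0.1, -0.2, -0.6]
opening: 0.4
gripper_force: 0.0
```

Call:
{"fn": "apply_moves", "kwargs": {"motion": [[[0,0,0],[0,0,0]],[[0,0,0],[0,0,0]],[[0,0,0],[0,0,0]],[[0,0,0],[0,0,0]],[[0,0,0],[0,0,0]]]}}

```text
time_s: 6.5
eef_pos: [368.6, -262.3, 202.0]
ee_rot: [2.046, 1.722, 0.502]
force: [-0.4, 0.4, -0.0]
opening: 0.4
gripper_force: 0.0
```

```bash
python3 -c "
from h import *
print(local(),cur()[2]['force'])
for n in('top','side'): cv2.imwrite('pics/%s5.png'%n,robot.capture(n)[:,:,::-1])
a=cv2.imread('pics/top5.png')[170:330,265:425];b=cv2.imread('pics/side5.png')[130:290,150:310]
cv2.imwrite('pics/m5.png',cv2.resize(np.hstack([a,b]),(800,400),interpolation=cv2.INTER_CUBIC))"
```

```text
[-94.29932054  32.21552823 201.99666023] [-0.41551427  0.4109222  -0.03237099]
```

View pics/m5.png

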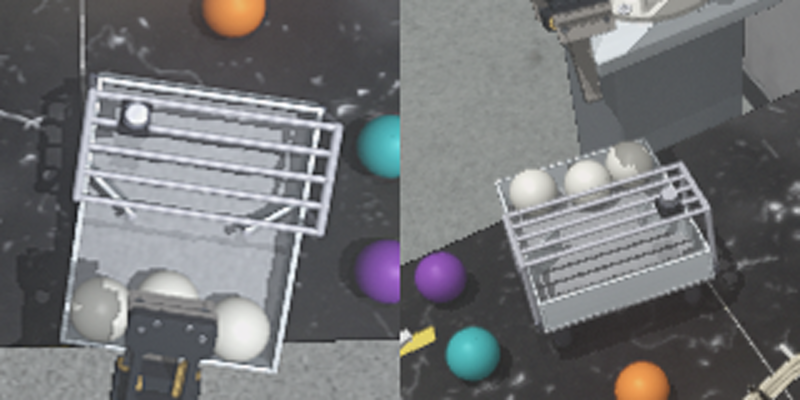

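All three balls lie side by side in the front tray and the tool is clear. I'll let them settle, check, and hand in.

Call:
{"fn": "apply_moves", "kwargs": {"motion": [[[0,0,-0.01],[0,0,0]],[[0,0,-0.01],[0,0,0]],[[0,0,0],[0,0,0]],[[0,0,0],[0,0,0]],[[0,0,0],[0,0,0]]]}}

```text
time_s: 7.1
eef_pos: [358.0, -260.9, 219.5]
ee_rot: [2.045, 1.721, 0.501]
force: [0.7, 0.6, -0.4]
opening: 0.6
gripper_force: 0.0
```

Call:
{"fn": "apply_moves", "kwargs": {"motion": [[[0,0,0],[0,0,0]],[[0,0,0],[0,0,0]],[[0,0,0],[0,0,0]],[[0,0,0],[0,0,0]],[[0,0,0],[0,0,0]]]}}

```text
time_s: 7.6
eef_pos: [358.1, -260.8, 219.3]
ee_rot: [2.046, 1.722, 0.501]
force: [0.0, 0.9, -0.6]
opening: 0.2
gripper_force: 0.0
```

```bash
python3 -c "
from h import *
import time
a=robot.capture('side').astype(int); [robot.capture('side') for _ in range(4)]; b=robot.capture('side').astype(int)
d=abs(a-b)[180:220,185:260].max(); e=abs(b-cv2.imread('pics/side5.png')[:,:,::-1])[180:220,185:260].mean(); print(d,e,robot.get_state()['force'])
if d<40: print(robot.finish_job())"
```

```text
3 1.7196666666666667 [ 0.29717378 -1.09934366 -0.00985937]
the job is handed in; nothing more can be done
None
```

All three balls lie at rest in the front tray after a single push on ball a; the tool is drawn out and clear, it went nowhere near the bottle, objective or blower, and the job was handed in at about 8 s.

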